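# Charge the burnishing bowl and hold the dead-man paddle at run

## Robot

A 6-joint arm with a two-finger parallel gripper is mounted at the origin on the work surface. World frame = base frame: x ahead of the robot, y to its left, z up, the work surface at z = 0. Lengths are in m, angles in degrees, forces in N, time in s.
With the tool pointing down it reaches from about 0.35 to 0.875 m from the base axis. Payload 4.2 kg.
Tool frame: the origin (TCP) lies midway between the tips of the shut fingers; the grasp point (between the pads) lies 19 mm behind it; z points along the fingers, y is the line along which they close (so a half turn about z gives the same grasp; the last joint's range is limited). The gripper opens to 87 mm and grips with 3 to 60 N. Pads are 19 mm wide; open, the fingers measure 117 mm over their backs; the gripper's body (75 mm by 190 mm) begins 51 mm behind the grasp point.
Start: joints at [88.728, 22.042, 0.453, 0, -68.411, -14.817], TCP at [0.173, 0.601, 0.223] pointing down, gripper open.
Joint ranges: [-179.83, 179.83], [-69.29, 118.12], [-61.27, 80.66], [-181.25, 117.63], [-171.15, -9.14], [-177.46, 177.46]. Speed limits (degrees/s): [159.86, 159.86, 180, 180, 180, 180].

## Interface

Orientations are given as a 3x3 rotation matrix whose columns are the frame's x, y, z axes.
In Python, from station import sense, capture, finish_job, silhouettes, landmark_of gives the robot as it stands.
- The arm moves only by the tool step_arm, never from a script. Its arguments are lists of equal length, an entry for each row: "linear": the shift along the tool's x, y, z in mm, a list of three; "delta_rot": the turn, a rotation vector about the tool's x, y, z in rad, a list of three; "grip": the finger opening in mm, from 0 to 87. A call has 1 to 10 rows; each row shifts and turns the commanded pose from where the row before left it, along the tool's axes as they then stand; what a row does not reach is not made up. A row lasts 1/8 s, in which the tool goes at most 62.5 mm and 10.7 degrees, less where a joint would pass 70% of its speed; a pose out of reach is approached as far as the arm can. A call with a gripper value outside its range is refused whole. The fingers move at their own pace and stop on an object; the grip force is fixed at half the most. Time passes only in rows, so rows that do not move let the fingers close. It gives the time, the measured TCP pose, the force, the opening and the grip force at its end, in the units of the state.
- sense(): the state, without advancing time (a new reading comes with each control period).
- capture(name): name is "scene" or "top" or "wrist"; returns a dict with "img" (480x640x3 uint8, red, green, blue), "fx", "fy", "cx", "cy" (pixels), "world_to_cam" (4x4, takes a point from world to camera coordinates); the wrist camera has in their place "mount" (4x4, takes a point from camera to tool coordinates, whose origin is the TCP and whose axes are the flange's). Camera axes: x right, y up, looking along -z (the intrinsics and any distortion apply to the point x, -y, -z); pixel columns grow to the right and rows downward; lengths in m; the calibration is good to about 2 mm. A picture is of the moment at which its call begins: read the wrist's pose just before it. There is no depth.
- finish_job(): hands the job in; it is judged then, once.
Trained networks look in the newest picture that a camera, given by its name, has taken for a name from the list of things; names that differ only in an ending like _2 or _b are one class to them, and where a whole thing is asked for, a point or a joint stands for the part that bears it (a point fixed in the world has none). Each returns a list of dicts, best first, with "score" (0 to 1); they miss things now and then, are a little off and sometimes report something else, mostly with a low value. They report only what shows in the picture. A call takes as long as a camera call. They do not tell look-alikes from the thing itself.
- silhouettes(camera, label): "mask" (480x640 bool, what is visible of it) and "point" ([column, row] in pixels, amid what is visible of it).
- landmark_of(camera, label): "point" ([column, row] in pixels: a listed point, or the origin of a listed thing).
The state is a dict: "time_s": time; "joints": joint angles; "joint_velocities": joint speeds; "effort": joint torques, N m; "tcp_pos": TCP position; "ee_rot": TCP orientation; "wrist_force": force on the tool from outside, world axes, zero at the start; "moment": the same for the moment, N m; "gripper_width": opening from 0.0 (shut) to 1.0 (fully open); "gripper_force": force on a finger pad.
Only numpy, scipy, OpenCV 4.12 (cv2) and the standard library are available. Lean on these libraries where they do the work, as an engineer would, in place of code of your own. Each camera call takes 0.05 s, during which the arm holds its last target. There are 200 camera calls.

## Task

Tip all seven steel burnishing balls from the white cup into the orange bowl of the vibratory finisher, and stand the empty cup upright back on its cork mat. Then press the red spring-loaded dead-man paddle down with the fingers to the middle of its travel, where the paddle lies level and its white pointer is in the green, never near the red end stop, and finish while still holding it there. Do not press the paddle before the balls are in the bowl, and leave the other things on the bench where they are.

Things in the scene. Friction and masses are not known exactly. Their poses are not given: they have to be found in the camera images.
- cup: white straight round cup, 58 mm outside diameter, 60 mm high, wall 3 mm, floor 4 mm, 50 to 85 g empty; origin at the centre of its underside, z up through the mouth. Starts standing on the cork mat holding the seven balls in one layer on its floor. It is round: any grasp yaw will do.
- mat: fixed round cork mat, 120 mm across, 4 mm thick; origin at the centre of its underside (bench level). Its place varies.
- ball0_center (a point): centre of one of the seven steel burnishing balls, 16 mm diameter, 17 g, loose in the cup at the start
- ball1_center (a point): centre of one of the seven steel burnishing balls, 16 mm diameter, 17 g, loose in the cup at the start
- ball2_center (a point): centre of one of the seven steel burnishing balls, 16 mm diameter, 17 g, loose in the cup at the start
- ball3_center (a point): centre of one of the seven steel burnishing balls, 16 mm diameter, 17 g, loose in the cup at the start
- ball4_center (a point): centre of one of the seven steel burnishing balls, 16 mm diameter, 17 g, loose in the cup at the start
- ball5_center (a point): centre of one of the seven steel burnishing balls, 16 mm diameter, 17 g, loose in the cup at the start
- ball6_center (a point): centre of one of the seven steel burnishing balls, 16 mm diameter, 17 g, loose in the cup at the start
- bowl: fixed vibratory finisher, left or right of the mat: green round base under an orange open bowl, rim 140 mm above the bench. Mouth 182 mm inside (192 outside) diameter, narrowing to about 126 mm at the floor, 55 mm above the bench. A small dark insert and a brass stud (to 77 mm) are fixed to the floor inside. Origin on the bench under the bowl's centre.
- bowl_rim (a point): centre of the bowl's mouth, level with its rim, 140 mm above the bench
- switch: fixed dead-man switch left or right of the mat, across the mat from the bowl: grey base 170 x 110 x 16 mm, two yellow cheeks (to 88 mm high) and a white/green/red scale (to 92 mm) on the paddle's +y side. Origin on the bench under the base's centre; x runs from the paddle's free end to its hinge, whose line lies along y at x = 50, z = 70 mm. Yaw within 0.4 rad. Carries the red paddle.
- paddle (a joint): angle of the spring-loaded paddle, rad: 0 released (free end raised 15 degrees), 0.26 level, 0.52 at the lower end stop; pressing the red pad down increases it. Green (run) is 0.17 to 0.35, red lies below that. At the pad it takes about 5 N to start, 8.5 N at level, 12 N at the stop; it springs back when let go.
- paddle_pad (a point): centre of the top face of the red pad (56 mm along the lever, 52 mm wide) at the paddle's free end, 105 mm from the hinge; moves with the paddle: about 103 mm above the bench released, 76 mm when level. Site z is the pad's normal. Press straight down on it with the closed fingertips.
- rod_tin: yellow round tin, 70 mm across, 90 mm high, with copper rods standing in it to 180 mm; origin under its centre. Bystander.
- oil_tin: blue rectangular tin 50 x 75 x 85 mm with a red screw cap on top (to 101 mm); origin under its centre. Bystander.
- core_pin: dark steel core pin standing upright, 44 mm across, 82 mm high, domed top; origin under its centre. Bystander.
- felt_wheel: white felt polishing wheel lying flat, 90 mm across, 20 mm thick, 24 mm bore; origin under its centre. Bystander.
- die_half: dark steel die half lying flat, 100 x 75 x 30 mm, with pockets in its top; origin under its centre. Bystander.
Mind the look-alikes: they are no part of the job. Of the things shaped like the mat, the cork one is meant. Several things have the shape of the cup; the one meant has the colours described above.

How it is judged:
By the outcome, as a careful person would: the job done as asked, in the order asked, and still so for the second after the job is handed in, while the arm keeps its last pose, push and grip.
It also fails if it takes over 67 s, if anything falls off the work surface, if the arm or the gripper's body presses on something with over 40 N, if the wrist force passes 120 N, or if a joint passes its speed limit or range.

## Working session

There is one attempt and no reset: what is moved stays moved. The work goes in short steps, Python scripts to look and compute and a tool call to move; the robot and the scene stay as the last step left them, time stands still between calls to the robot, and variables do not carry over. Pictures are saved under pics/ and viewed, at most 11 in all, crops included, and the job is handed in when it is done.

Besides the shell and the picture viewer there is one more tool, called after "Request:" as name(argument=value, ...) on one line, values as JSON. step_arm: Moves the arm, as the interface text tells. Its arguments: {"type":"object","properties":{"linear":{"type":"array"},"delta_rot":{"type":"array"},"grip":{"type":"array"}},"required":["linear","delta_rot","grip"]}

```bash
mkdir -p pics; cat > h.py <<'E'
import numpy as np, cv2
from station import sense, capture, finish_job, silhouettes, landmark_of
def ray(c,px):
    W=np.array(c["world_to_cam"]); R=W[:3,:3]; t=W[:3,3]
    o=-R.T@t
    d=R.T@np.array([(px[0]-c["cx"])/c["fx"],-(px[1]-c["cy"])/c["fy"],-1.])
    return o,d
def at_z(c,px,z):
    o,d=ray(c,px); return o+d*(z-o[2])/d[2]
def tri(c1,p1,c2,p2):
    o1,d1=ray(c1,p1);o2,d2=ray(c2,p2)
    A=np.stack([d1,-d2],1); s=np.linalg.lstsq(A,o2-o1,rcond=None)[0]
    a=o1+s[0]*d1;b=o2+s[1]*d2
    return (a+b)/2,np.linalg.norm(a-b)
def proj(c,P):
    W=np.array(c["world_to_cam"]); q=W[:3,:3]@np.array(P)+W[:3,3]
    return np.array([c["cx"]+c["fx"]*q[0]/-q[2],c["cy"]-c["fy"]*q[1]/-q[2]])
def save(img,n): cv2.imwrite("pics/"+n,cv2.cvtColor(img,cv2.COLOR_RGB2BGR))
E
python3 - <<'E'
from h import *
np.set_printoptions(precision=3,suppress=True)
s=sense();print(s)
for n in("scene","top"):
    c=capture(n);save(c["img"],n+"0.png")
    print(n,[k for k in c], -np.array(c["world_to_cam"])[:3,:3].T@np.array(c["world_to_cam"])[:3,3])
    for l in["cup","mat","bowl","bowl_rim","switch","paddle_pad","rod_tin","oil_tin","core_pin","felt_wheel","die_half"]:
        print(l,[(np.round(r["point"]),round(r["score"],2),at_z(c,r["point"],{"bowl_rim":.14,"paddle_pad":.103}.get(l,0))[:2]) for r in landmark_of(n,l)])
E
```

```text
{'time_s': 0.0, 'joints': array([ 88.728,  22.091,   0.379,  -0.029, -68.413, -14.815]), 'joint_velocities': array([-0.029,  0.077,  0.102,  0.037, -0.011, -0.115]), 'effort': array([ -0.001, -39.067,  18.74 ,   4.22 ,   0.011,  -0.   ]), 'tcp_pos': array([0.173, 0.6  , 0.221]), 'ee_rot': array([[ 0.961, -0.277, -0.001],
       [-0.277, -0.961, -0.002],
       [ 0.   ,  0.002, -1.   ]]), 'wrist_force': array([ 0.971, -0.548, -0.533]), 'moment': array([-0.027,  0.024, -0.003]), 'gripper_force': 0.0, 'gripper_width': 1.0012996951079776}
scene ['img', 'fx', 'fy', 'cx', 'cy', 'world_to_cam'] [ 1.292 -0.056  0.755]
cup [(array([397., 271.]), 0.96, array([0.524, 0.121])), (array([319., 289.]), 0.74, array([ 0.56 , -0.024])), (array([485., 215.]), 0.58, array([0.373, 0.326]))]
mat [(array([322., 297.]), 0.91, array([ 0.581, -0.019])), (array([330., 235.]), 0.77, array([0.416, 0.005]))]
bowl [(array([194., 275.]), 0.77, array([ 0.511, -0.249]))]
bowl_rim [(array([180., 214.]), 0.71, array([ 0.508, -0.251]))]
switch [(array([491., 277.]), 0.93, array([0.549, 0.289]))]
paddle_pad [(array([486.
[... 683 characters left out ...]
.66, array([ 0.502, -0.251])), (array([326., 226.]), 0.39, array([ 0.569, -0.019]))]
bowl_rim [(array([469., 256.]), 0.78, array([ 0.503, -0.249]))]
switch []
paddle_pad [(array([152., 264.]), 0.79, array([0.5  , 0.278])), (array([453., 260.]), 0.51, array([ 0.499, -0.23 ]))]
rod_tin [(array([218., 138.]), 0.69, array([0.741, 0.186]))]
oil_tin [(array([223., 352.]), 0.86, array([0.337, 0.177]))]
core_pin [(array([324., 135.]), 0.58, array([ 0.744, -0.017])), (array([331., 226.]), 0.29, array([ 0.568, -0.028])), (array([329., 220.]), 0.16, array([ 0.579, -0.024]))]
felt_wheel [(array([401., 135.]), 0.86, array([ 0.74 , -0.165]))]
die_half [(array([450., 360.]), 0.69, array([ 0.314, -0.243]))]
```

View pics/scene0.png

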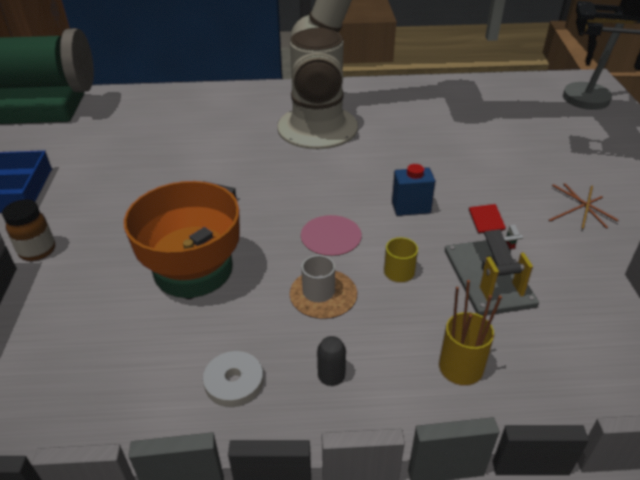

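View pics/top0.png

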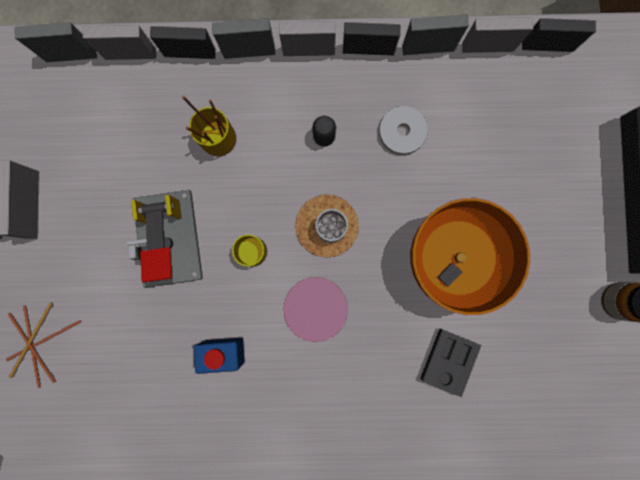

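The scene view shows two cup-shaped things: a grey-white cup with balls at (319,280), and a yellow one at (400,260). There are two mat-shaped things: cork at (322,295) and pink at (330,235). The white cup holding the steel balls and the cork mat under it fit the description. In the top view the cup is at (332,226), the bowl at (470,256) on the right and the red pad at (155,265) on the left. I'll confirm the cup in a crop and refine its position.

```bash
python3 - <<'E'
from h import *
np.set_printoptions(precision=4,suppress=True)
C={n:capture(n) for n in("scene","top")}
im=C["top"]["img"]; save(cv2.resize(im[170:290,220:380],None,fx=4,fy=4,interpolation=cv2.INTER_CUBIC),"crop.png")
for l in("cup","mat","paddle_pad","bowl_rim","oil_tin"):
    a=landmark_of("scene",l);b=landmark_of("top",l)
    for p in a[:2]:
        for q in b[:2]:
            X,e=tri(C["scene"],p["point"],C["top"],q["point"])
            if e<.02: print(l,X,e)
T=C["top"]
for n in C:
  for l in("cup","mat"):
    for r in silhouettes(n,l)[:3]:
        m=r["mask"].astype(np.uint8)
        k=max(cv2.findContours(m,0,2)[0],key=cv2.contourArea)
        e=cv2.fitEllipse(cv2.convexHull(k)); print(n,l,round(r["score"],2),e,at_z(C[n],e[0],.004)[:2])
# top-view cup model: project rim and base circle for a guess
P=np.array([.564,-.027]);a=np.linspace(0,6.28,9)[:-1]
print("rim proj",proj(T,[*P,.064]),"base",proj(T,[*P,.004]))
E
```

```text
cup [0.5221 0.1252 0.0047] 0.0007071259074779998
cup [ 0.5634 -0.0276 -0.0011] 0.004126141246953207
mat [ 0.569  -0.0174 -0.0154] 0.0048723830144085
mat [ 0.3943  0.0026 -0.2021] 0.0152434796081841
mat [ 0.557  -0.0112  0.1237] 0.015503690549829191
mat [ 0.4076  0.0069 -0.0053] 0.0007720353170436919
paddle_pad [0.4938 0.2791 0.0966] 0.005056986639852222
bowl_rim [ 0.4981 -0.251   0.1384] 0.003592325521747859
scene cup 0.96 ((399.86309814453125, 259.3689880371094), (36.9144401550293, 48.44143295288086), 3.265720844268799) [0.4975 0.1307]
scene mat 0.92 ((322.5907897949219, 293.80096435546875), (50.01456069946289, 69.1093978881836), 88.72398376464844) [ 0.5764 -0.0178]
scene mat 0.9 ((330.3528747558594, 235.0455780029297), (40.71207046508789, 61.33956527709961), 90.78704071044922) [0.42   0.0065]
top cup 0.9 ((331.3350524902344, 225.23837280273438), (31.913171768188477, 33.69685745239258), 168.20547485351562) [ 0.5692 -0.0281]
top cup 0.82 ((249.4863739013672, 250.03909301757812), (32.376094818115234, 36.195762634277344), 100.1338119506836) [0.5251 0.1264]
top cup 0.31 ((208.08612060546875, 124.44795989990234), (41.205528259277344, 74.82000732421875), 141.3932342529297) [0.7664 0.2037]
top mat 0.75 ((326.89886474609375, 225.28402709960938), (63.69753646850586, 64.31484985351562), 175.04234313964844) [ 0.5692 -0.0197]
top mat 0.75 ((315.17584228515625, 308.735595703125), (63.241886138916016, 64.0772476196289), 58.073421478271484) [0.4136 0.0048]
rim proj [331.2076 225.0814] base [330.8019 227.9901]
```

View pics/crop.png

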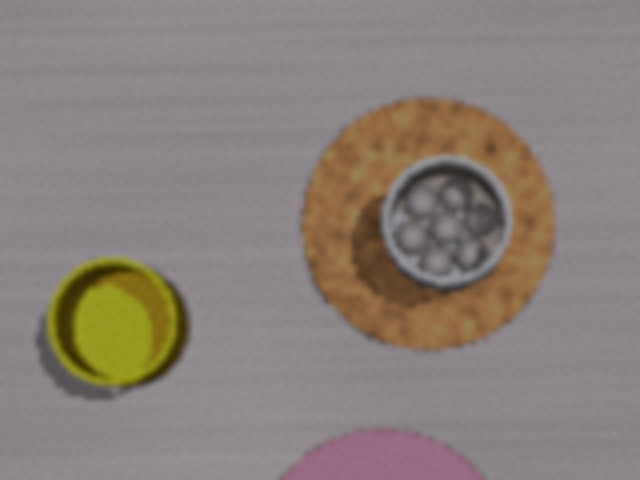

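The crop confirms it. The white cup with seven balls on the cork mat has its rim centre at crop (447,222), which is top (331.8,225.5), giving about (0.563, -0.0275). The yellow cup at crop (115,322) is the empty look-alike. I plan to grasp with the tool tilted 45° from the +y side, so the balls pour clear of the palm.

Request:
step_arm(linear=[[50,36,-3],[50,36,-3],[50,36,-3],[50,36,-3],[50,36,-3],[50,36,-3],[50,36,-3],[50,36,-3],[50,36,-3],[50,36,-3]], delta_rot=[[0,0,0],[0,0,0],[0,0,0],[0,0,0],[0,0,0],[0,0,0],[0,0,0],[0,0,0],[0,0,0],[0,0,0]], grip=[87,87,87,87,87,87,87,87,87,87])

```text
time_s: 3.25
tcp_pos: [0.5549, 0.1143, 0.253]
ee_rot: [[0.961, -0.277, 0.001], [-0.277, -0.961, 0.0], [0.001, -0.001, -1.0]]
wrist_force: [0.6, 2.1, 0.8]
gripper_width: 1.004
gripper_force: 0.0
```

Request:
step_arm(linear=[[0,0,0],[0,0,0],[0,0,0],[0,0,0],[0,0,0],[0,0,0],[0,0,0],[0,0,0],[0,0,0]], delta_rot=[[0,0,0.16],[0,0,0.16],[0,0,0.16],[0,0,0.16],[0,0,0.16],[0,0,0.16],[0,0,0.16],[0,0,0.17],[0,0,0]], grip=[87,87,87,87,87,87,87,87,87])

```text
time_s: 4.38
tcp_pos: [0.5538, 0.116, 0.2526]
ee_rot: [[0.002, -1.0, 0.0], [-1.0, -0.002, 0.0], [-0.0, -0.0, -1.0]]
wrist_force: [0.5, 0.8, -0.6]
gripper_width: 0.999
gripper_force: 0.0
```

Request:
step_arm(linear=[[0,0,0],[0,0,0],[0,0,0],[0,0,0],[0,0,0],[-10,-2,34],[-10,-2,34],[-10,-2,34],[-10,-2,34],[-11,-1,35]], delta_rot=[[0,0.157,0],[0,0.157,0],[0,0.157,0],[0,0.157,0],[0,0.157,0],[0,0,0],[0,0,0],[0,0,0],[0,0,0],[0,0,0]], grip=[87,87,87,87,87,87,87,87,87,87])

```text
time_s: 5.62
tcp_pos: [0.5633, 0.0311, 0.0947]
ee_rot: [[0.003, -1.0, 0.001], [-0.708, -0.003, -0.706], [0.706, 0.001, -0.708]]
wrist_force: [1.0, 0.0, 0.8]
gripper_width: 1.001
gripper_force: 0.0
```

```bash
python3 - <<'E'
from h import *
np.set_printoptions(precision=4,suppress=True)
s=sense(); print(s["tcp_pos"],s["joints"]); print(s["ee_rot"])
c=capture("wrist"); 
M=np.array(c["mount"]); T=np.eye(4);T[:3,:3]=s["ee_rot"];T[:3,3]=s["tcp_pos"]
c["world_to_cam"]=np.linalg.inv(T@M)
for r in landmark_of("wrist","cup")[:2]: print(r["score"],r["point"],at_z(c,r["point"],.004))
for P in([.563,-.0275,.064],[.534,-.0275,.064],[.592,-.0275,.064],[.563,-.0565,.064],[.563,.0015,.064]):
    q=proj(c,P); print(q); 
    cv2.circle(c["img"],(int(q[0]),int(q[1])),3,(255,0,0),-1)
save(c["img"],"wrist1.png")
E
```

```text
[0.5633 0.0311 0.0947] [ 35.2844  33.3384 -27.9301  39.6086 -64.8418 -64.1612]
[[ 0.0031 -1.      0.001 ]
 [-0.708  -0.0029 -0.7062]
 [ 0.7062  0.0015 -0.708 ]]
0.69 [314.2, 269.7] [ 0.5642 -0.0269  0.004 ]
[316.0663 223.9708]
[368.7986 224.1835]
[263.33   223.7581]
[316.2762 180.9338]
[315.8301 272.4073]
```

View pics/wrist1.png

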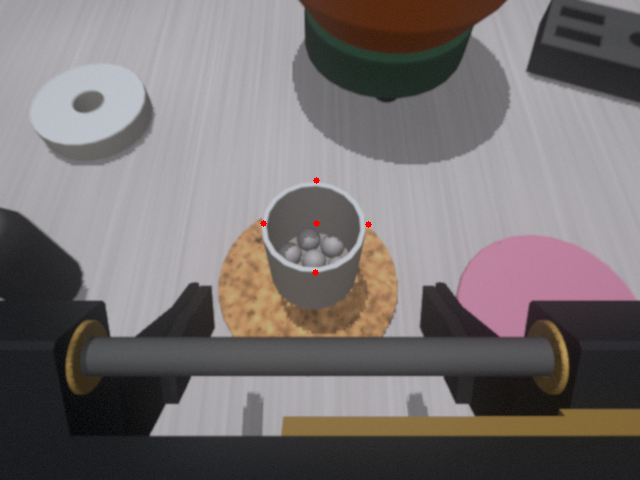

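The rim shows at (314,228), within about 2 mm of the model dots (316,224). The cup is straddled centrally, with the balls inside it.

Request:
step_arm(linear=[[0,-1,25],[0,0,25],[0,0,25],[0,0,25],[0,0,0],[0,0,0],[0,0,0],[0,0,0],[0,0,0],[0,0,0]], delta_rot=[[0,0,0],[0,0,0],[0,0,0],[0,0,0],[0,0,0],[0,0,0],[0,0,0],[0,0,0],[0,0,0],[0,0,0]], grip=[87,87,87,87,87,45,45,45,45,45])

```text
time_s: 6.98
tcp_pos: [0.5644, -0.0388, 0.0253]
ee_rot: [[-0.0, -1.0, 0.001], [-0.708, -0.001, -0.707], [0.707, -0.001, -0.708]]
wrist_force: [-0.2, 2.5, 3.2]
gripper_width: 0.669
gripper_force: 30.0
```

Request:
step_arm(linear=[[0,0,0],[0,0,0],[0,0,0]], delta_rot=[[0,0,0],[0,0,0],[0,0,0]], grip=[45,45,45])

```text
time_s: 7.35
tcp_pos: [0.5644, -0.0391, 0.0253]
ee_rot: [[-0.0, -1.0, 0.001], [-0.707, -0.001, -0.707], [0.707, -0.001, -0.707]]
wrist_force: [0.1, 3.7, 5.8]
gripper_width: 0.67
gripper_force: 30.0
```

Request:
step_arm(linear=[[10,0,-10],[20,0,-20],[25,0,-25],[25,0,-25],[25,0,-25],[19,0,-19],[0,0,0]], delta_rot=[[0,0,0],[0,0,0],[0,0,0],[0,0,0],[0,0,0],[0,0,0],[0,0,0]], grip=[45,45,45,45,45,45,45])

```text
time_s: 8.22
tcp_pos: [0.5638, -0.0395, 0.2014]
ee_rot: [[-0.003, -1.0, 0.001], [-0.709, 0.001, -0.705], [0.705, -0.003, -0.709]]
wrist_force: [-0.1, 0.6, -2.5]
gripper_width: 0.665
gripper_force: 30.0
```

Request:
step_arm(linear=[[10,5,10],[17,8,17],[22,10,22],[22,10,22],[22,10,22],[20,9,20],[13,6,13],[7,3,7],[0,0,0]], delta_rot=[[0,0,0],[0,0,0],[0,0,0],[0,0,0],[0,0,0],[0,0,0],[0,0,0],[0,0,0],[0,0,0]], grip=[45,45,45,45,45,45,45,45,45])

```text
time_s: 9.35
tcp_pos: [0.5017, -0.2284, 0.1993]
ee_rot: [[0.0, -1.0, -0.002], [-0.707, 0.001, -0.707], [0.707, 0.002, -0.707]]
wrist_force: [0.3, 1.2, -0.6]
gripper_width: 0.67
gripper_force: 30.0
```

```bash
python3 - <<'E'
from h import *
s=sense(); print(s["tcp_pos"],s["joints"],s["wrist_force"],s["tcp_pos"]-.019*s["ee_rot"][:,2])
c=capture("scene"); save(cv2.resize(c["img"][100:340,80:400],None,fx=2,fy=2),"scene2.png")
E
```

```text
[ 0.50170444 -0.22838762  0.19929464] [  8.89663614  16.25410061 -41.63356228  56.00981196 -57.32807626
 -51.26766523] [ 0.34773953  1.16481906 -0.59548742] [ 0.50174916 -0.2149582   0.2127352 ]
```

View pics/scene2.png

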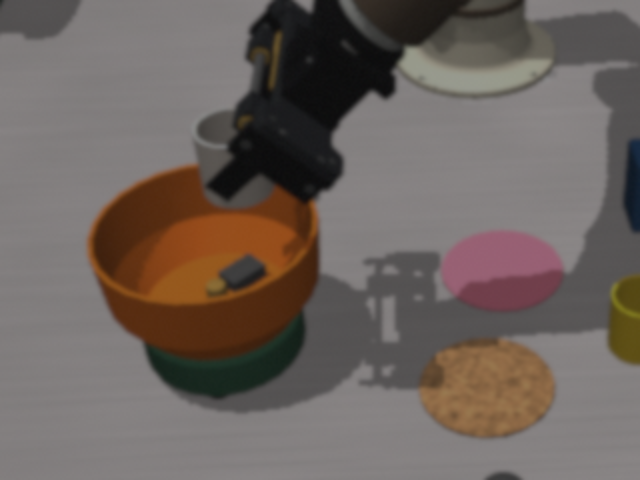

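The cup is held over the bowl at crop (235,165), the mat at (487,387) is empty, and the bowl floor with its insert at (240,270) is free. Now I'll tip it about the grasp point.

Request:
step_arm(linear=[[-2,0,0],[-2,0,0],[-2,0,0],[-2,0,0],[-2,0,0],[-2,0,0],[-2,0,0],[-2,0,0],[-2,0,0],[-2,0,0]], delta_rot=[[0,-0.11,0],[0,-0.11,0],[0,-0.11,0],[0,-0.11,0],[0,-0.11,0],[0,-0.11,0],[0,-0.11,0],[0,-0.11,0],[0,-0.11,0],[0,-0.11,0]], grip=[45,45,45,45,45,45,45,45,45,45])

```text
time_s: 10.65
tcp_pos: [0.5034, -0.2084, 0.1947]
ee_rot: [[0.002, -1.0, -0.001], [-0.95, -0.002, 0.314], [-0.314, 0.0, -0.95]]
wrist_force: [-0.0, -0.5, -1.3]
gripper_width: 0.667
gripper_force: 30.0
```

Request:
step_arm(linear=[[-2,0,0],[-2,0,0],[-2,0,0],[-2,0,0],[-2,0,0],[-2,0,0],[-2,0,0],[-2,0,0],[-2,0,0],[0,0,0]], delta_rot=[[0,-0.11,0],[0,-0.11,0],[0,-0.11,0],[0,-0.11,0],[0,-0.11,0],[0,-0.11,0],[0,-0.11,0],[0,-0.11,0],[0,-0.06,0],[0,0,0]], grip=[45,45,45,45,45,45,45,45,45,45])

```text
time_s: 11.9
tcp_pos: [0.5029, -0.1968, 0.2049]
ee_rot: [[-0.002, -1.0, -0.001], [-0.31, -0.001, 0.951], [-0.951, 0.003, -0.31]]
wrist_force: [0.1, -0.1, -1.0]
gripper_width: 0.667
gripper_force: 30.0
```

```bash
python3 - <<'E'
from h import *
s=sense(); print(s["tcp_pos"],s["joints"],s["wrist_force"],s["tcp_pos"]-.019*s["ee_rot"][:,2]); print(s["ee_rot"])
c=capture("scene"); save(cv2.resize(c["img"][100:340,80:400],None,fx=2,fy=2),"scene3.png")
for i in range(7):
    for r in landmark_of("scene","ball%d_center"%i)[:9]: print(i,r["point"],round(r["score"],2),at_z(c,r["point"],.063))
    break
E
```

```text
[ 0.50290947 -0.19681369  0.20487285] [ -36.78479733   40.14142348   16.09718029  -55.89298078 -113.25770692
   37.15909736] [ 0.10477074 -0.11369367 -1.00183613] [ 0.50293597 -0.21488022  0.210755  ]
[[-2.43025237e-03 -9.99996074e-01 -1.39468021e-03]
 [-3.09589610e-01 -5.73781076e-04  9.50870098e-01]
 [-9.50867166e-01  2.74263282e-03 -3.09587000e-01]]
0 [184.9, 236.7] 0.59 [ 0.47633433 -0.25932581  0.063     ]
0 [217.8, 169.8] 0.53 [ 0.26758713 -0.21610836  0.063     ]
```

View pics/scene3.png

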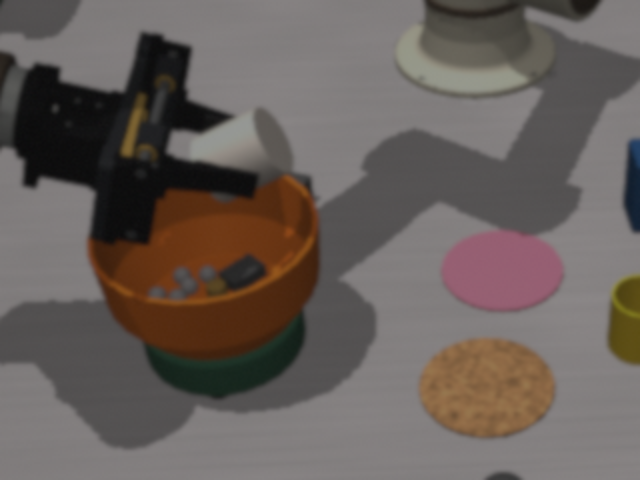

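Five balls show in the bowl at crop (155-208, 270-297), and one is still leaving the cup's mouth at (225,193). I'll tip further and wait.

Request:
step_arm(linear=[[-2,0,0],[-2,0,0],[-2,0,0],[0,0,0],[0,0,0],[0,0,0],[0,0,0],[0,0,0]], delta_rot=[[0,-0.12,0],[0,-0.12,0],[0,-0.12,0],[0,0,0],[0,0.08,0],[0,-0.08,0],[0,0,0],[0,0,0]], grip=[45,45,45,45,45,45,45,45])

```text
time_s: 13.0
tcp_pos: [0.503, -0.1955, 0.213]
ee_rot: [[0.001, -1.0, -0.001], [0.041, -0.001, 0.999], [-0.999, -0.001, 0.041]]
wrist_force: [-0.3, -0.1, -0.5]
gripper_width: 0.664
gripper_force: 30.0
```

Request:
step_arm(linear=[[2,0,0],[2,0,0],[2,0,0],[2,0,0],[2,0,0],[2,0,0],[2,0,0],[2,0,0],[2,0,0],[2,0,0]], delta_rot=[[0,0.12,0],[0,0.12,0],[0,0.12,0],[0,0.12,0],[0,0.12,0],[0,0.12,0],[0,0.12,0],[0,0.12,0],[0,0.12,0],[0,0.12,0]], grip=[45,45,45,45,45,45,45,45,45,45])

```text
time_s: 14.25
tcp_pos: [0.5033, -0.2049, 0.1974]
ee_rot: [[0.002, -1.0, 0.003], [-0.917, -0.001, 0.398], [-0.398, -0.004, -0.917]]
wrist_force: [0.2, 0.5, -0.7]
gripper_width: 0.667
gripper_force: 30.0
```

Request:
step_arm(linear=[[2,0,0],[2,0,0],[2,0,0],[2,0,0],[2,0,0],[2,0,0],[2,0,0],[2,0,0],[2,0,0],[2,0,0]], delta_rot=[[0,0.12,0],[0,0.12,0],[0,0.12,0],[0,0.12,0],[0,0.12,0],[0,0.12,0],[0,0.12,0],[0,0.12,0],[0,0.12,0],[0,0,0]], grip=[45,45,45,45,45,45,45,45,45,45])

```text
time_s: 15.5
tcp_pos: [0.5024, -0.2224, 0.1979]
ee_rot: [[0.004, -1.0, 0.001], [-0.787, -0.003, -0.617], [0.617, 0.002, -0.787]]
wrist_force: [0.7, -0.3, -0.8]
gripper_width: 0.667
gripper_force: 30.0
```

Request:
step_arm(linear=[[-10,-5,-10],[-20,-9,-20],[-25,-12,-25],[-25,-12,-25],[-25,-12,-25],[-18,-8,-18],[-8,-3,-8],[0,0,0]], delta_rot=[[0,0,0],[0,0,0],[0,0,0],[0,0,0],[0,0,0],[0,0,0],[0,0,0],[0,0,0]], grip=[45,45,45,45,45,45,45,45])

```text
time_s: 16.5
tcp_pos: [0.5642, -0.0386, 0.2207]
ee_rot: [[-0.0, -1.0, 0.001], [-0.788, -0.0, -0.616], [0.616, -0.001, -0.788]]
wrist_force: [-1.2, -0.6, -0.1]
gripper_width: 0.668
gripper_force: 30.0
```

```bash
python3 - <<'E'
from h import *
s=sense(); print(s["tcp_pos"],s["joints"],s["wrist_force"],s["time_s"]); print(s["ee_rot"])
c=capture("top"); a=c["img"][190:320,400:540]; b=c["img"][160:290,260:400]
w=capture("wrist")["img"]
o=np.hstack([cv2.resize(a,(420,390)),cv2.resize(w[100:420,140:500],(380,390))])
save(o,"top4.png")
E
```

```text
[ 0.56419323 -0.03860123  0.22068135] [ 27.7997099   20.85286357 -23.1591965   35.46163974 -70.04151895
 -47.43823839] [-1.21494661 -0.55890557 -0.11609168] 16.5
[[-1.52615001e-04 -9.99999548e-01  9.38150319e-04]
 [-7.87770113e-01 -4.57646359e-04 -6.15969187e-01]
 [ 6.15969338e-01 -8.33052921e-04 -7.87769688e-01]]
```

View pics/top4.png

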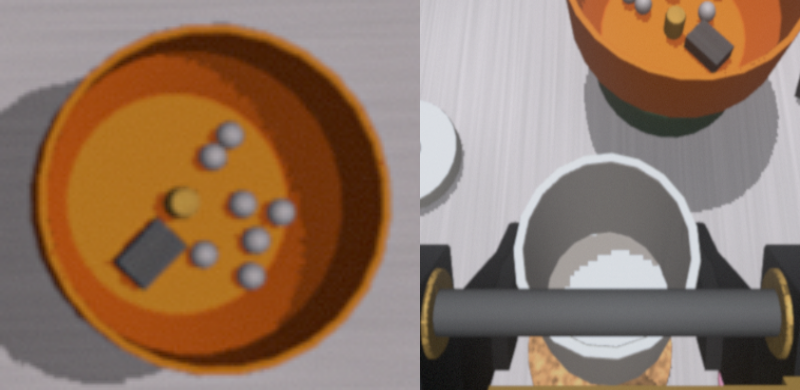

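All seven balls are in the bowl, at crop (230,134), (213,156), (242,204), (281,212), (256,240), (204,254) and (251,276), and the wrist view shows the cup empty. Next I'll right the cup, which is 7° off, and lower it to the mat.

Request:
step_arm(linear=[[0,-2,0],[-22,0,21],[-22,0,21],[-22,0,21],[-22,0,21],[-22,0,21],[-16,0,15],[0,0,0],[0,0,0]], delta_rot=[[0,0.122,0],[0,0,0],[0,0,0],[0,0,0],[0,0,0],[0,0,0],[0,0,0],[0,0,0],[0,0,0]], grip=[45,45,45,45,45,45,45,45,45])

```text
time_s: 17.73
tcp_pos: [0.5661, -0.0358, 0.0473]
ee_rot: [[-0.001, -1.0, 0.0], [-0.706, 0.001, -0.708], [0.708, -0.001, -0.706]]
wrist_force: [-0.5, 0.4, -0.3]
gripper_width: 0.662
gripper_force: 30.0
```

Request:
step_arm(linear=[[-6,0,6],[-4,0,4],[-2.5,0,2.5],[-1.5,0,1.5],[0,0,0]], delta_rot=[[0,0,0],[0,0,0],[0,0,0],[0,0,0],[0,0,0]], grip=[45,45,45,45,45])

```text
time_s: 18.35
tcp_pos: [0.5658, -0.0354, 0.0265]
ee_rot: [[0.0, -1.0, -0.0], [-0.706, -0.0, -0.708], [0.708, 0.0, -0.706]]
wrist_force: [-0.1, -0.6, -0.1]
gripper_width: 0.671
gripper_force: 30.0
```

Request:
step_arm(linear=[[-0.7,0,0.7],[0,0,0]], delta_rot=[[0,0,0],[0,0,0]], grip=[45,45])

```text
time_s: 18.6
tcp_pos: [0.5658, -0.0354, 0.0257]
ee_rot: [[-0.0, -1.0, 0.0], [-0.706, 0.0, -0.708], [0.708, -0.0, -0.706]]
wrist_force: [-0.5, -0.0, -0.9]
gripper_width: 0.668
gripper_force: 30.0
```

Request:
step_arm(linear=[[-0.5,0,0.5],[0,0,0],[0,0,0],[0,0,0],[0,0,0],[0,0,0],[0,0,0]], delta_rot=[[0,0,0],[0,0,0],[0,0,0],[0,0,0],[0,0,0],[0,0,0],[0,0,0]], grip=[45,45,87,87,87,87,87])

```text
time_s: 19.48
tcp_pos: [0.5658, -0.0354, 0.0249]
ee_rot: [[0.0, -1.0, -0.0], [-0.706, -0.0, -0.708], [0.708, 0.0, -0.706]]
wrist_force: [0.5, -0.1, 0.7]
gripper_width: 0.989
gripper_force: 0.0
```

Request:
step_arm(linear=[[0,0,-10],[0,0,-20],[0,0,-30],[0,0,-40],[0,0,-40],[0,0,-40],[0,0,0]], delta_rot=[[0,0,0],[0,0,0],[0,0,0],[0,0,0],[0,0,0],[0,0,0],[0,0,0]], grip=[87,87,87,87,87,87,87])

```text
time_s: 20.35
tcp_pos: [0.5673, 0.0955, 0.1543]
ee_rot: [[-0.001, -1.0, 0.006], [-0.709, -0.004, -0.705], [0.705, -0.005, -0.709]]
wrist_force: [0.4, 0.3, -0.4]
gripper_width: 1.001
gripper_force: 0.0
```

```bash
python3 - <<'E'
from h import *
np.set_printoptions(precision=4,suppress=True)
s=sense(); print(s["tcp_pos"],s["time_s"])
C={n:capture(n) for n in("scene","top")}
# pad by colour: red blob near pad
for n,c in C.items():
    for l in("paddle_pad","switch"):
        print(n,l,[(r["point"],round(r["score"],2),at_z(c,r["point"],.103 if l!="switch" else 0)[:2]) for r in landmark_of(n,l)])
    for r in silhouettes(n,"paddle_pad")[:1]:
        hsv=cv2.cvtColor(c["img"],cv2.COLOR_RGB2HSV)
        red=((hsv[...,0]<8)|(hsv[...,0]>172))&(hsv[...,1]>150)&(hsv[...,2]>90)
        yy,xx=np.indices(red.shape); p=proj(c,[.5,.277,.1])
        red&=(np.hypot(xx-p[0],yy-p[1])<30)
        k=max(cv2.findContours(red.astype(np.uint8),0,2)[0],key=cv2.contourArea)
        b=cv2.boxPoints(cv2.minAreaRect(k)); m=cv2.moments(k);q=[m["m10"]/m["m00"],m["m01"]/m["m00"]]
        print(n,"red",q,at_z(c,q,.1),[at_z(c,x,.1)[:2] for x in b])
o=np.hstack([cv2.resize(C["scene"]["img"][190:330,260:540],(600,300))]); 
t=cv2.resize(C["top"]["img"][170:300,100:360],(600,300))
save(np.vstack([o,t]),"after5.png")
E
```

```text
[0.5673 0.0955 0.1543] 20.35
scene paddle_pad [([486.6, 216.7], 0.91, array([0.5032, 0.2746]))]
scene switch [([490.5, 276.2], 0.91, array([0.5479, 0.2882]))]
scene red [486.5923976608186, 216.79152046783625] [0.4998 0.276  0.1   ] [array([0.4704, 0.2515]), array([0.4611, 0.3107]), array([0.5295, 0.2971]), array([0.5377, 0.2409])]
top paddle_pad [([157.6, 263.0], 0.97, array([0.501, 0.269]))]
top switch [([168.4, 239.1], 0.78, array([0.5485, 0.2801])), ([496.4, 261.9], 0.44, array([ 0.4952, -0.3365]))]
top red [155.66376979528772, 264.60525299343374] [0.4984 0.2732 0.1   ] [array([0.5249, 0.3005]), array([0.5273, 0.2497]), array([0.4724, 0.2461]), array([0.4701, 0.2967])]
```

View pics/after5.png

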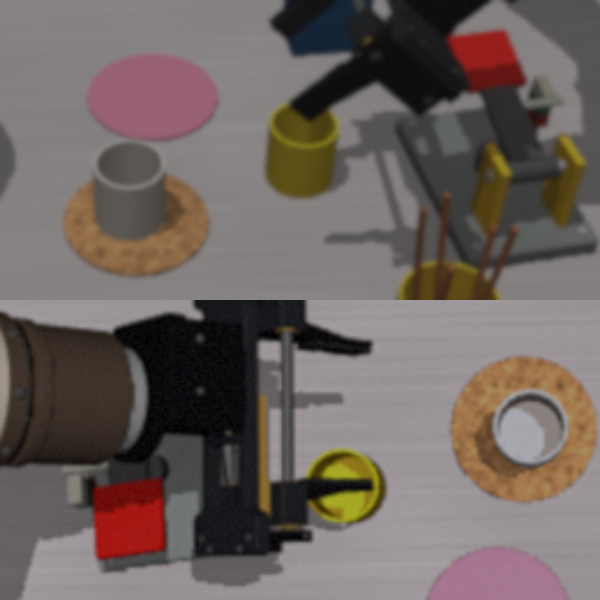

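The cup stands upright and empty on the cork at crop (130,190) and (530,428), and the yellow cup hasn't moved. The red pad at (127,520) gives a centre of about (0.500, 0.274) and z 0.10, with about 4° yaw, and the paddle is released. I'll rise, untilt, close the fingers and go above the pad.

Request:
step_arm(linear=[[35,0,-35],[35,0,-35],[0,0,0],[0,0,0],[0,0,0],[0,0,0],[0,0,0],[0,0,0]], delta_rot=[[0,0,0],[0,0,0],[0,-0.157,0],[0,-0.157,0],[0,-0.157,0],[0,-0.157,0],[0,-0.157,0],[0,0,0]], grip=[87,87,60,30,0,0,0,0])

```text
time_s: 21.75
tcp_pos: [0.5662, 0.0901, 0.2521]
ee_rot: [[-0.004, -1.0, 0.002], [-1.0, 0.004, -0.001], [0.001, -0.002, -1.0]]
wrist_force: [0.1, 0.4, 1.4]
gripper_width: 0.401
gripper_force: 0.0
```

Request:
step_arm(linear=[[-31,11.5,14],[-31,11.5,14],[-31,11.5,14],[-31,11.5,14],[-30,11.5,14],[-30,11.5,14],[0,0,28],[0,0,20],[0,0,0]], delta_rot=[[0,0,0],[0,0,0],[0,0,0],[0,0,0],[0,0,0],[0,0,0],[0,0,0],[0,0,0],[0,0,0]], grip=[0,0,0,0,0,0,0,0,0])

```text
time_s: 22.88
tcp_pos: [0.4953, 0.2753, 0.1163]
ee_rot: [[0.001, -1.0, -0.004], [-1.0, -0.001, -0.007], [0.007, 0.004, -1.0]]
wrist_force: [-0.4, -0.1, -0.1]
gripper_width: 0.005
gripper_force: 0.0
```

```bash
python3 - <<'E'
from h import *
s=sense(); print(s["tcp_pos"],s["time_s"],s["wrist_force"],s["gripper_width"])
c=capture("scene"); save(cv2.resize(c["img"][150:320,420:580],(640,600)[::1],interpolation=cv2.INTER_CUBIC),"pre6.png")
for z in(s["tcp_pos"][2],): print(proj(c,s["tcp_pos"]),[r["point"] for r in landmark_of("scene","paddle_pad")])
E
```

```text
[0.49530164 0.27526948 0.11626107] 22.875 [-0.37197722 -0.11317063 -0.11572837] 0.005383102638131562
[487.14278498 207.92569118] [[483.0, 216.7], [165.6, 230.3]]
```

View pics/pre6.png

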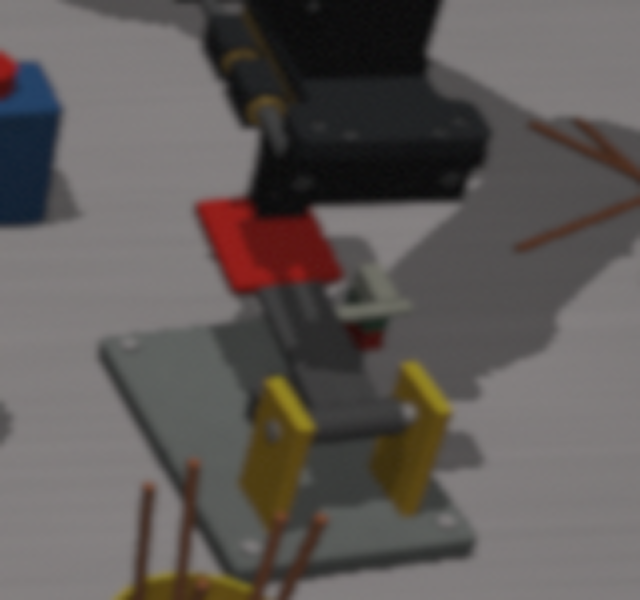

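The closed tips are over the red pad at crop (280,215), with the cheeks and pointer clear of them. I'll press down in small steps.

Request:
step_arm(linear=[[0,0,6],[0,0,5],[0,0,5],[0,0,5],[0,0,5],[0,0,4],[0,0,0]], delta_rot=[[0,0,0],[0,0,0],[0,0,0],[0,0,0],[0,0,0],[0,0,0],[0,0,0]], grip=[0,0,0,0,0,0,0])

```text
time_s: 23.85
tcp_pos: [0.4964, 0.2758, 0.0889]
ee_rot: [[0.0, -1.0, -0.001], [-1.0, -0.0, -0.002], [0.002, 0.001, -1.0]]
wrist_force: [-3.3, 0.0, 6.8]
gripper_width: 0.004
gripper_force: 2.9
```

Request:
step_arm(linear=[[0,0,4],[0,0,4],[0,0,3],[0,0,1],[0,0,0],[0,0,0]], delta_rot=[[0,0,0],[0,0,0],[0,0,0],[0,0,0],[0,0,0],[0,0,0]], grip=[0,0,0,0,0,0])

```text
time_s: 24.6
tcp_pos: [0.4957, 0.2757, 0.0772]
ee_rot: [[-0.0, -1.0, -0.002], [-1.0, 0.0, -0.003], [0.003, 0.002, -1.0]]
wrist_force: [-6.0, -0.5, 8.0]
gripper_width: 0.004
gripper_force: 3.9
```

```bash
python3 - <<'E'
from h import *
s=sense(); print(s["tcp_pos"],s["time_s"],s["wrist_force"],s["gripper_width"])
c=capture("scene"); save(cv2.resize(c["img"][190:290,440:560],(720,600),interpolation=cv2.INTER_CUBIC),"press7.png")
E
```

```text
[0.49569137 0.27570532 0.07718865] 24.6 [-5.97322989 -0.50237033  8.00738537] 0.0043507417055566175
```

View pics/press7.png

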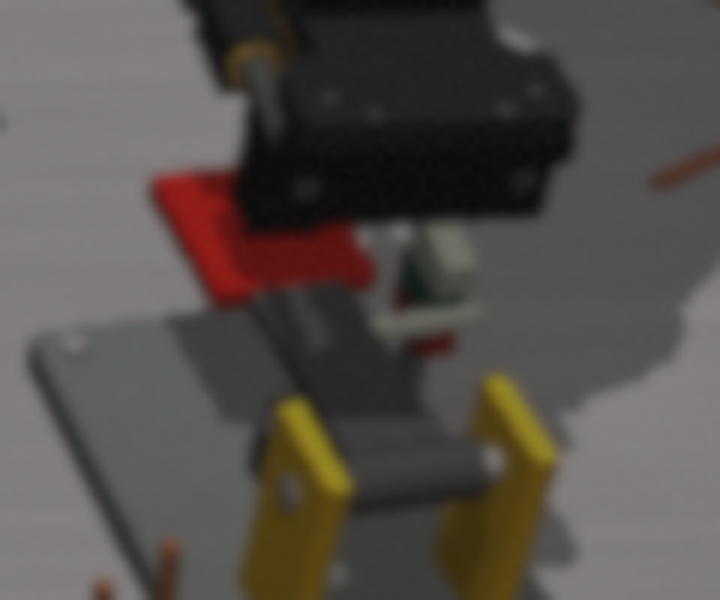

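The pad has come down with the pointer at crop (430,315), in front of the scale's green (430,285) and above the red (430,345). I'll ease the sideways load (Fx -6 N), go 1 mm deeper, and check the pad's height from its corners.

Request:
step_arm(linear=[[0,1,0.5],[0,1,0],[0,0,0],[0,0,0]], delta_rot=[[0,0,0],[0,0,0],[0,0,0],[0,0,0]], grip=[0,0,0,0])

```text
time_s: 25.15
tcp_pos: [0.4956, 0.2758, 0.0774]
ee_rot: [[0.001, -1.0, 0.002], [-1.0, -0.001, -0.002], [0.002, -0.002, -1.0]]
wrist_force: [-0.4, -2.0, 7.7]
gripper_width: 0.003
gripper_force: 3.7
```

```bash
python3 - <<'E'
from h import *
np.set_printoptions(precision=4,suppress=True)
s=sense(); print(s["tcp_pos"],s["time_s"],s["wrist_force"])
c=capture("scene")
far,near,nr=(465.8,220),(476.3,240),(501.5,236.5)
for z in(.064,.076,.088):
    F,N,R=at_z(c,far,z),at_z(c,near,z),at_z(c,nr,z); print(z,F,N,R,"len",np.linalg.norm(F-N),"wid",np.linalg.norm(N-R))
# predicted corners: pad centre from hinge, for several angles (level centre .4955,.274, yaw 4deg)
u=np.array([np.cos(.07),np.sin(.07)]);v=np.array([-u[1],u[0]]); H=np.array([.5,.274])+u*.1
for q in(.0,.17,.26,.35,.52):
    a=.26-q; o=[]
    for l,w in((.133,-.026),(.077,-.026),(.077,.026)):
        r=l*np.cos(a)-.006*np.sin(a)*-1*-1; o.append(proj(c,[*(H-u*r+v*w),.07+l*np.sin(a)+.006*np.cos(a)]))
    print(q,np.array(o).ravel())
im=c["img"]; t=capture("top")["img"]
b=cv2.resize(t[160:320,360:540][:, :],(360,320)); m=cv2.resize(t[170:290,100:370],(400,320))
save(np.vstack([cv2.resize(im[205:275,450:560],(760,280),interpolation=cv2.INTER_CUBIC),np.hstack([b,m])]),"fin8.png")
E
```

```text
[0.4956 0.2758 0.0774] 25.15 [-0.445  -2.0297  7.6832]
0.064 [0.4631 0.2536 0.064 ] [0.5196 0.2587 0.064 ] [0.5131 0.3058 0.064 ] len 0.05669005384371957 wid 0.04758402044297571
0.076 [0.4775 0.2482 0.076 ] [0.533  0.2532 0.076 ] [0.5266 0.2995 0.076 ] len 0.05570583261095332 wid 0.046757893105198525
0.088 [0.4919 0.2428 0.088 ] [0.5464 0.2478 0.088 ] [0.5401 0.2933 0.088 ] len 0.05472161137818717 wid 0.04593176576742144
0.0 [467.2688 204.288  475.7191 229.956  504.7802 227.3663]
0.17 [464.51   212.3014 473.9051 234.3176 502.6707 231.7351]
0.26 [463.3238 217.0656 473.1047 236.9926 501.7307 234.4109]
0.35 [462.3311 222.1433 472.4201 239.8926 500.9192 237.3096]
0.52 [460.9889 232.4618 471.4534 245.904  499.7497 243.313 ]
```

View pics/fin8.png

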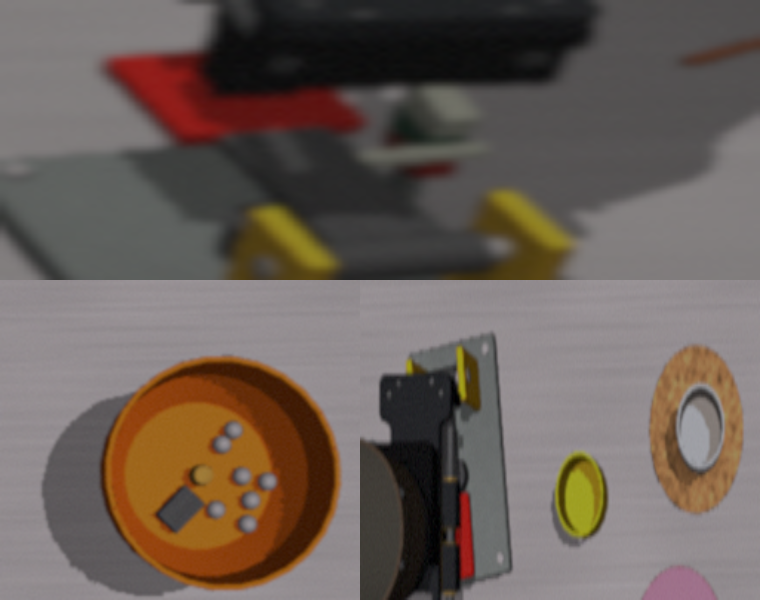

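The left pad edge spans 20 image rows, against a prediction of 19.9 for level. The force of 7.7 N and TCP z of 77 mm agree with about 0.25 rad. The picture shows seven balls in the bowl (balls around (240,480)), the cup upright on the cork at (700,428), and the look-alikes where they were. I'll hand it in while holding.

```bash
python3 -c "
from station import *
print(finish_job())"
```

```text
the job is handed in; nothing more can be done
None
```

I handed the job in at about 25 s, with all seven balls in the bowl, the empty cup upright on its cork mat, and the paddle held level (about 0.25 rad by my measurement, within the green); the result of the judging was not shown.

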